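# Set up the drilling jig and clamp the sign blank

## Robot

A 6-joint arm with a two-finger parallel gripper is mounted at the origin on a cart in front of the work surface, level with it; the furniture and walls round the work are solid. World frame = base frame: x ahead of the robot, y to its left, z up, the work surface at z = 0. Lengths are in m, angles in rad, forces in N, time in s.
With the tool pointing down it reaches from about 0.35 to 0.925 m from the base axis. Payload 6.4 kg.
Tool frame: the origin (TCP) lies midway between the tips of the shut fingers; the grasp point (between the pads) lies 19 mm behind it; z points along the fingers, y is the line along which they close (so a half turn about z gives the same grasp; the last joint's range is limited). The gripper opens to 85 mm and grips with 20 to 120 N. Pads are 22 mm wide; open, the fingers measure 114 mm over their backs; the gripper's body (76 mm by 85 mm) begins 54 mm behind the grasp point. The pads swing forward as they close: fully open they stand 13 mm farther back than shut.
Start: joints at [-1.438, 0.245, 1.558, -0, 1.339, -0.174], TCP at [0.196, -0.62, 0.231] pointing down, gripper open.
Joint ranges: [-3.13, 3.13], [-1.02, 2.26], [0.13, 2.54], [-0.95, 4.09], [0.21, 2.88], [-2.74, 2.74]. Speed limits (rad/s): [2.57, 2.57, 3.14, 3.14, 3.14, 3.14].

## Interface

Orientations are given as [roll, pitch, yaw] about the fixed x, y, z axes, in that order (R = Rz(yaw) Ry(pitch) Rx(roll)).
In Python, from station import arm gives the robot as it stands.
- The arm moves only by the shell command python3 -m handwheel 'ROWS' [FORCE]. ROWS is JSON, a list of rows, each a list of 5 numbers: the finger opening in mm, from 0 to 85.4, then the shift along the tool's x, y, z in mm, then the turn about the tool's z in rad. A call has 1 to 12 rows; each row is the pose to reach, as a shift and turn from the pose commanded when the call began, along the tool's axes at that moment; what a row does not reach only later rows make up. A row lasts 1/12 s, in which the tool goes at most 41.7 mm and 7.16 degrees, less where a joint would pass 70% of its speed; a pose out of reach is approached as far as the arm can. A call with a gripper value outside its range is refused whole. The fingers move at their own pace and stop on an object; FORCE is the grip in N (left out, the last holds). Time passes only in rows, so rows that repeat a pose let the fingers close. It gives the time, the measured TCP pose, the force, the opening and the grip force at its end, in the units of the state.
- arm.sense(): the state, without advancing time (a new reading comes with each control period).
- arm.read_camera(name): name is "scene" or "top"; returns a dict with "pixels" (480x640x3 uint8, blue, green, red), "z_map" (480x640 float32, m along the optical axis (not along the pixel's ray), 0 where there is no reading), "camera_matrix" (3x3 intrinsics, pixels), "D" ([k1, k2, p1, p2, k3] as OpenCV has them; the pictures are not rectified), "rvec" (rotation vector, rad) and "tvec" (3), from world to camera coordinates, as OpenCV has them. Camera axes: x right, y down, z forward; pixel columns grow to the right and rows downward; lengths in m; the calibration is good to about 2 mm. A picture is of the moment at which its call begins.
- arm.job_done(): hands the job in; it is judged then, once.
The state is a dict: "t": time; "qpos": joint angles; "joint_velocities": joint speeds; "joint_efforts": joint torques, N m; "position": TCP position; "ee_rot": TCP orientation; "contact_force": force on the tool from outside, world axes, zero at the start; "moment": the same for the moment, N m; "grip_width": finger opening in m; "grip_force": force on a finger pad.
Only numpy, scipy, OpenCV 4.12 (cv2) and the standard library are available. Lean on these libraries where they do the work, as an engineer would, in place of code of your own. Each camera call takes 0.05 s, during which the arm holds its last target. There are 200 camera calls.

## Task

Set up the drilling jig for this sign blank, by pushing and pressing only, lifting nothing. First push the length stop along its rail until it clicks into the middle of the rail's three notches and stays there by itself; then push the white blank along its channel until its end butts against the stop, gently enough that the stop stays in its notch; last press the clamp arm fully down, so that its rubber foot holds the blank. Leave the things lying round the jig alone.

Things in the scene. Friction and masses are not known exactly. Their poses are not given: they have to be found in the camera images.
- jig: Fixed drilling jig: wooden board 132 x 352 x 12 mm with metal fittings. Origin on the desk under the board. y runs along the rail and channel (to the robot's left at yaw 0), x away from the robot, z up. In its coordinates (mm): board x -66..66, y -180..172, top z 12; grey metal rail along the near edge x -62..-38, top z 30, with three V notches 9 wide, 4.5 deep at y -127, -87, -47.
- channel_mid (a point): On the floor of the jig's channel, on its centre line (12 mm above the desk), at jig x -6.5, y 0 mm. The channel runs the length of the board, 63 mm wide between the rail and a low lip (8 mm wide, 6 mm high). Axes as the jig's.
- bridge_top (a point): Top of the steel bushing (48 mm above the desk) on the drill-guide bridge, a bar 22 mm wide (jig y) and 12 mm high that crosses the whole channel 30 mm above the desk; the blank passes under it.
- length_stop (a joint): Position of the length stop along the rail (m): 0 at the right-hand end, growing to the left (jig +y) to 0.128. It starts right of the middle notch. A sprung ball under its middle drops into notches at 0.033, 0.073 (the middle one) and 0.113; within 4 mm it pulls itself in. Sliding takes 1 to 3 N, leaving a notch about 10 to 15 N; the force on the finger falls away as it drops in.
- stop_tab (a point): The right-hand (jig -y) end face of the length stop, 10 mm below the top of its push tab, middle of its width. The face is flat and upright, 26 mm wide (jig x) and runs from z 31 to 71 mm above the desk; push it toward jig +y. The stop's carriage is 34 mm long in y, 30 mm wide; its tab, 10 mm thick, stands at this end.
- stop_face (a point): Middle of the stop bar's left-hand (jig +y) face, 18 mm above the desk, which the blank butts against; the bar reaches 50 mm across the channel. Its axes are the jig's.
- mid_notch (a point): The middle notch, on the rail's top at its centre line, 30 mm above the desk. The stop is in it when the stop's middle (17 mm from either end face) is over it.
- sign_blank: Loose white plate 60 x 140 x 12 mm, about 0.1 kg, lying in the jig's channel with 1.5 mm play on either side, its length along the jig's y. Origin: centre of its underside (12 mm above the desk); axes as the jig's.
- blank_push_end (a point): Middle of the blank's left-hand (jig +y) end face, 18 mm above the desk: push here, toward jig -y. Sliding takes about 1 N.
- blank_front_end (a point): Middle of the blank's right-hand (jig -y) end face, 18 mm above the desk: the end that butts against the stop.
- clamp_arm (a joint): Angle of the clamp arm (rad): 0 level, fully down; grows as it is raised, at most 1.0. Stiff hinge: it stays where it is left. Pressing it straight down 60 mm from the hinge takes 3 to 5 N, rising to about 9 N once the foot meets the blank.
- clamp_hinge (a point): The clamp arm's hinge axis (along jig y), 42 mm above the desk. The arm is a straight bar that points from here toward jig -x, 16 mm wide, 115 mm long.
- clamp_grip (a point): Top of the black grip on the clamp arm, middle of its length: 85 mm from the hinge along the arm, 6 mm above the arm's centre line. The grip is 60 mm long, 20 mm wide, 12 mm thick; it covers 55 to 115 mm from the hinge.
- clamp_foot: Round rubber foot, 16 mm across, under the arm 45 mm from the hinge. It is sprung: 4 mm is pressed in when the arm is level on the blank. Origin on the arm's centre line.
- eraser: Small eraser lying on the jig's board, behind the channel. Leave alone.
- ink_bottle: Ink bottle, 39 mm across, 90 mm high, standing behind the jig. Leave alone.
- pocket_tape: Pocket tape measure on the desk, left of the jig. Leave alone.
- stapler: Stapler on the desk, left of the jig. Leave alone.
- screwdriver: Screwdriver on the desk, left of the jig. Leave alone.
- usb_stick: Memory stick on the desk, left of the drawer cabinet. Leave alone.
- parts_cabinet: Fixed steel drawer cabinet 181 x 185 x 190 mm behind the jig, on its left; origin at the centre of its underside. Keep the arm clear of it.

How it is judged:
On the way, in this order (a step that is already met when the one before it is completed fails the run):
1. the length stop has clicked into the middle notch (value of joint length_stop between 0.0712 and 0.0748 m), for 0.2 s.
2. the blank butts against the stop, the stop still in the middle notch (y of blank_front_end in the frame of stop_face below 0.002 m and value of joint length_stop between 0.0705 and 0.0755 m), for 0.2 s.
3. the clamp arm is down and its foot presses on the blank (value of joint clamp_arm below 0.05 rad and contact force between clamp_foot and sign_blank above 1 N), for 0.2 s.
At the end, for the whole second after the job is handed in: The length stop rests in the middle notch (joint 0.073 m within 1.8 mm), the blank's end touches the stop's face (gap under 2 mm), the clamp arm is down (under 0.05 rad) with its foot pressing on the blank with more than 1 N, and the blank is at rest (all of step 1 and all of step 3 and y of blank_front_end in the frame of stop_face between -0.002 and 0.002 m and linear speed of sign_blank below 0.01 m/s).
It fails at once if the blank is lifted out of its channel (z of blank_front_end in the frame of jig above 0.026 m).
It fails at once if the blank is lifted out of its channel (z of blank_push_end in the frame of jig above 0.026 m).
It fails at once if a thing round the jig is pushed away or knocked over (distance of any of eraser, ink_bottle, pocket_tape, stapler, screwdriver, usb_stick from where it was at the start of the episode above 0.02 m or angle between ink_bottle's own z axis and vertical above 0.5 rad).
It also fails if it takes over 64 s, if anything falls off the work surface, if the arm or the gripper's body presses on something with over 40 N, if the wrist force passes 120 N, or if a joint passes its speed limit or range.

## Working session

There is one attempt and no reset: what is moved stays moved. The work goes in short steps, Python scripts to look and compute and a shell command to move; the robot and the scene stay as the last step left them, time stands still between calls to the robot, and variables do not carry over. Pictures are saved under pics/ and viewed, at most 10 in all, crops included, and the job is handed in when it is done.

```bash
mkdir -p pics; ls; cat > h.py <<'E'
import numpy as np, cv2
from station import arm
def snap(n):
    c=arm.read_camera(n); np.savez('last_%s.npz'%n,**{k:np.array(v) for k,v in c.items()}); return c
def load(n): return np.load('last_%s.npz'%n)
def w(c,u,v,k=1):
    # pixel -> world using depth
    z=c['z_map'][v-k:v+k+1,u-k:u+k+1]; z=np.median(z[z>0])
    p=cv2.undistortPoints(np.array([[[u,v]]],float),c['camera_matrix'],c['D'])[0,0]
    R=cv2.Rodrigues(c['rvec'])[0]; return R.T@(np.array([p[0]*z,p[1]*z,z])-c['tvec'].ravel())
def wz(c,u,v,h):
    p=cv2.undistortPoints(np.array([[[u,v]]],float),c['camera_matrix'],c['D'])[0,0]
    R=cv2.Rodrigues(c['rvec'])[0]; d=R.T@np.array([p[0],p[1],1]); o=-R.T@c['tvec'].ravel()
    return o+d*(h-o[2])/d[2]
def cloud(c):
    v,u=np.mgrid[0:480,0:640]; pts=np.stack([u.ravel(),v.ravel()],1).astype(float)[:,None]
    p=cv2.undistortPoints(pts,c['camera_matrix'],c['D'])[:,0]; z=c['z_map'].ravel()
    R=cv2.Rodrigues(c['rvec'])[0]; P=np.c_[p*z[:,None],z]-c['tvec'].ravel()
    P=P@R; P[z<=0]=np.nan; return P.reshape(480,640,3)
E
python3 - <<'E'
from h import *
for n in('scene','top'):
    c=snap(n); cv2.imwrite(f'pics/{n}0.png',c['pixels'])
    print(n,(-cv2.Rodrigues(c['rvec'])[0].T@c['tvec'].ravel()).round(3))
s=arm.sense();print({k:np.round(v,3) for k,v in s.items()})
E
```

```text
pics
scene [0.071 0.451 0.762]
top [0.438 0.051 1.088]
{'t': np.float64(0.1), 'qpos': array([-1.438,  0.246,  1.559,  0.   ,  1.339, -0.174]), 'joint_velocities': array([-0.   , -0.   , -0.003, -0.001,  0.   , -0.001]), 'joint_efforts': array([-0.0000e+00, -4.3067e+01, -3.2713e+01, -0.0000e+00,  3.0000e-03,
       -0.0000e+00]), 'position': array([ 0.196, -0.619,  0.23 ]), 'ee_rot': array([-3.14 , -0.   ,  0.307]), 'contact_force': array([ 0.423,  0.324, -0.287]), 'moment': array([-0.055,  0.052,  0.011]), 'grip_force': np.float64(0.0), 'grip_width': np.float64(0.085)}
```

View pics/scene0.png

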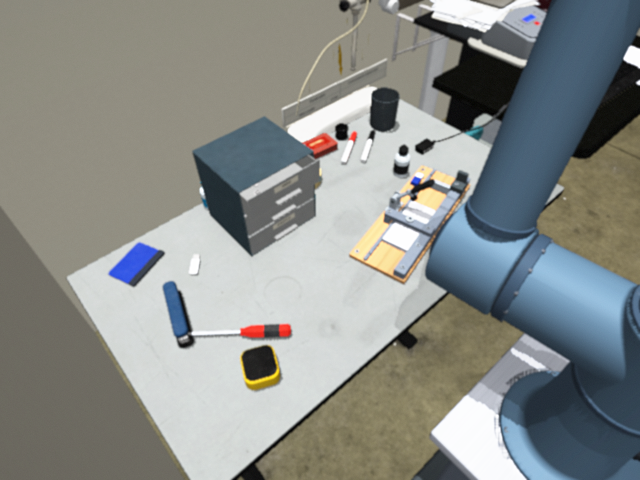

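View pics/top0.png

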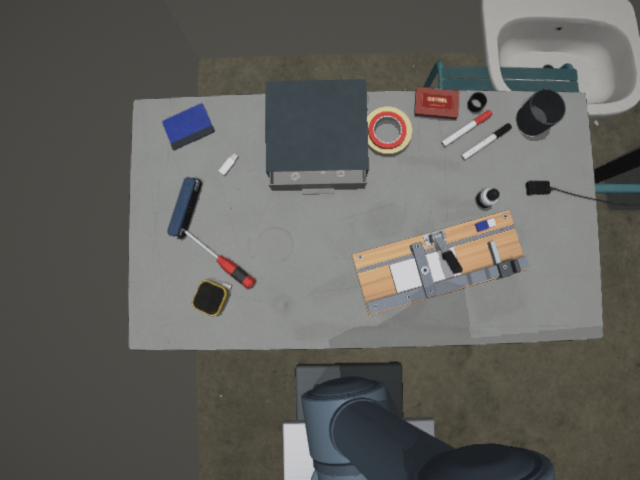

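The top view shows the jig at about (355–525, 210–315), with its left end lower in the picture, the bridge at (425,270), the clamp grip at (452,262) and the stop near (505,265). The ink bottle is at (488,197). I'll zoom in and measure next.

```bash
python3 - <<'E'
from h import *
c=load('top'); im=c['pixels'][195:325,340:540]
cv2.imwrite('pics/top0z.png',cv2.resize(im,None,fx=4,fy=4,interpolation=cv2.INTER_CUBIC))
P=cloud(c)
# board top: wood-coloured pixels
hsv=cv2.cvtColor(c['pixels'],cv2.COLOR_BGR2HSV); 
m=np.zeros((480,640),bool); m[195:325,340:540]=True
wood=m&(hsv[...,0]>8)&(hsv[...,0]<25)&(hsv[...,1]>80)
print(wood.sum(), np.nanmedian(P[wood],0))
q=P[wood]; q=q[~np.isnan(q[:,0])]; print('z pct',np.percentile(q[:,2],[5,50,95]).round(4))
vv,uu=np.nonzero(wood)
W=np.array([wz(c,u,v,.012)[:2] for u,v in zip(uu,vv)])
r=cv2.minAreaRect(W.astype(np.float32)*1000);print(r);print(cv2.boxPoints(r))
cv2.imwrite('pics/w.png',wood.astype(np.uint8)*255)
E
```

```text
4266 [ 0.49993256 -0.21712717  0.01187456]
z pct [0.0085 0.0119 0.0152]
((480.666259765625, -176.63267517089844), (129.24058532714844, 349.8542175292969), 14.616844177246094)
[[ 373.99387   -23.67426 ]
 [ 462.28094  -362.20544 ]
 [ 587.3386   -329.5911  ]
 [ 499.05157     8.940094]]
```

View pics/top0z.png

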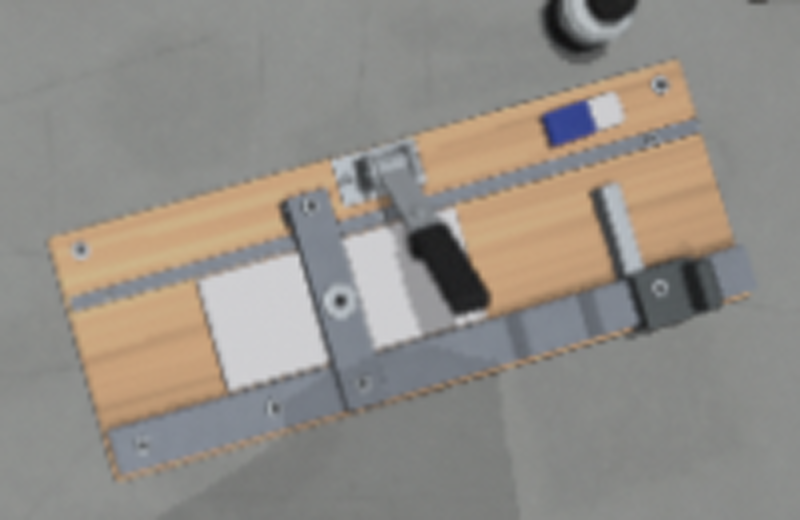

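```bash
cat >> h.py <<'E'
YAW=np.radians(14.6); O=np.array([.4797,-.1728,0]); RJ=cv2.Rodrigues(np.array([0,0,YAW]))[0]
def j(p): return ((np.asarray(p)-O)@RJ)*1000   # world m -> jig mm
def wd(p): return O+RJ@(np.asarray(p,float)/1000)
E
python3 - <<'E'
from h import *
c=load('top'); J=j(cloud(c))
def zp(u,v): return int(round(u/4+340)),int(round(v/4+195))
def ray(u,v,h):return j(wz(c,u/4+339.6,v/4+194.6,h/1000)).round(1)
for n,(u,v,h) in dict(blankL_top=(200,282,24),blankL_bot=(229,388,24),blankR_top=(455,210,24),blankR_bot=(482,318,24),bush=(341,300,48),bridgeTL=(285,203,42),bridgeTR=(325,192,42),bridgeBL=(345,410,42),notch=(600,312,30),notch2=(515,335,30),tabTR=(715,260,71),tabBR=(720,307,71),tabTL=(690,262,71),railL=(108,432,30),railR=(755,292,30),carTL=(630,272,46),carBL=(640,330,46),barTL=(596,188,24),barBL=(625,272,24),gripT0=(428,232,60),gripT1=(472,305,80),hinge=(390,160,42)).items():
    x,y=zp(u,v); print(n,'ray',ray(u,v,h),'depth',j(w(c,x,y)).round(1))
m=(J[...,0]>-72)&(J[...,0]<-25)&(J[...,1]<-80)&(J[...,1]>-190)&(J[...,2]>34)
q=J[m]
for lo in range(34,76,4):
    s=q[(q[:,2]>=lo)&(q[:,2]<lo+4)]
    if len(s): print(lo,len(s),s.min(0).round(),s.max(0).round())
m=(J[...,0]>-60)&(J[...,0]<70)&(J[...,1]<20)&(J[...,1]>-60)&(J[...,2]>34)
for a in range(-60,66,6):
    s=J[m&(J[...,0]>=a)&(J[...,0]<a+6)]
    s=s[s[:,1]<-12]
    if len(s): print('clamp x',a,len(s),'y',s[:,1].min().round(),s[:,1].max().round(),'z',np.percentile(s[:,2],[10,50,90]).round(1))
E
```

```text
blankL_top ray [ 21.8 102.5  24. ] depth [ 19.8 102.   22.5]
blankL_bot ray [-34.6 103.3  24. ] depth [-35.7 102.7  19.6]
blankR_top ray [ 21.2 -36.   24. ] depth [ 19.  -39.8  11.9]
blankR_bot ray [-36.4 -33.5  24. ] depth [-36.2 -33.8  22.2]
bush ray [-6.6 39.1 48. ] depth [-7.5 39.  47.6]
bridgeTL ray [48.4 51.6 42. ] depth [47.2 50.8 36.8]
bridgeTR ray [48.2 30.3 42. ] depth [47.3 30.  40.8]
bridgeBL ray [-60.7  51.8  42. ] depth [-64.7  47.   12.4]
notch ray [-50.4 -92.8  30. ] depth [-51.4 -93.5  29.5]
notch2 ray [-49.3 -46.2  30. ] depth [-51.1 -47.8  27.2]
tabTR ray [ -39.4 -145.1   71. ] depth [ -42.9 -161.6   28.9]
tabBR ray [ -62.6 -140.6   71. ] depth [ -69.6 -166.3    1.1]
tabTL ray [ -36.8 -132.3   71. ] depth [ -37.3 -137.1   56.9]
railL ray [-38.9 169.6  30. ] depth [-40.3 168.6  22. ]
railR ray [ -63.7 -176.1   30. ] depth [ -67.1 -188.4    0.6]
carTL ray [ -34.2 -109.1   46. ] depth [ -35.8 -112.1   41.4]
carBL ray [ -64.  -105.5   46. ] depth [ -69.5 -120.2    0.8]
barTL ray [  11.7 -111.6   24. ] depth [  10.6 -112.7   22.5]
barBL ray [ -34.6 -113.6   24. ] depth 
[... 750 characters left out ...]
-24.0 -20.0 z [34.4 34.6 35.5]
clamp x -48 2 y -35.0 -26.0 z [34.5 34.8 35.1]
clamp x -42 1 y -30.0 -30.0 z [34.3 34.3 34.3]
clamp x -30 1 y -14.0 -14.0 z [126.3 126.3 126.3]
clamp x -24 4 y -15.0 -13.0 z [126.9 128.4 130.8]
clamp x -18 5 y -15.0 -12.0 z [120.9 125.5 127.1]
clamp x -12 4 y -13.0 -13.0 z [115.5 119.4 121.5]
clamp x -6 3 y -14.0 -13.0 z [106.8 108.2 109.6]
clamp x 0 3 y -13.0 -12.0 z [102.4 102.9 105.4]
clamp x 6 3 y -13.0 -12.0 z [ 96.5 100.  100.4]
clamp x 12 2 y -13.0 -12.0 z [91.4 91.7 92.1]
clamp x 24 1 y -13.0 -13.0 z [71.5 71.5 71.5]
clamp x 42 5 y -17.0 -12.0 z [46.7 50.6 54.7]
clamp x 48 10 y -19.0 -13.0 z [45.1 48.9 53.1]
clamp x 54 9 y -17.0 -13.0 z [41.7 49.1 54. ]
```

```bash
cat >> h.py <<'E'
def go(x,y,z):
    s=arm.sense(); R=cv2.Rodrigues(np.array([0,0,s['ee_rot'][2]]))[0]@np.diag([1,-1,-1])
    d=wd([x,y,z])-s['position']; print('jig now',j(s['position']).round(1),'tool shift',(R.T@d*1000).round(1),'turn',round(s['ee_rot'][2]-YAW,3),'t',s['t'],'F',(RJ.T@s['contact_force']).round(1))
E
python3 -c "
from h import *
go(-50,-175,200)"
```

```text
jig now [-386.8 -360.5  230.3] tool shift [ 346.  -167.7   30.3] turn 0.052 t 0.1 F [ 0.5  0.2 -0.3]
```

```bash
python3 -m handwheel '[[0,35,-17,3,0.005],[0,69,-33,6,0.01],[0,104,-50,9,0.015],[0,138,-67,12,0.02],[0,173,-84,15,0.025],[0,208,-100,18,0.03],[0,242,-117,21,0.035],[0,277,-134,24,0.04],[0,311,-151,27,0.046],[0,346,-168,30,0.052],[0,346,-168,30,0.052],[0,346,-168,30,0.052]]' 30; python3 -c "
from h import *
go(-50,-175,45)"
```

```text
t: 1.1
position: [0.4763, -0.3531, 0.2005]
ee_rot: [-3.14, 0.001, 0.259]
contact_force: [-0.3, -0.6, 0.1]
grip_width: -0.0001
grip_force: 0.0
jig now [ -48.7 -173.6  200.5] tool shift [ -1.3   1.3 155.5] turn 0.004 t 1.1 F [-0.4 -0.5  0.1]
```

```bash
python3 -m handwheel '[[0,-1,1,30,0.004],[0,-1,1,60,0.004],[0,-1,1,90,0.004],[0,-1,1,120,0.004],[0,-1,1,140,0.004],[0,-1,1,155,0.004],[0,-1,1,155,0.004],[0,-1,1,155,0.004]]'; python3 - <<'E'
from h import *
go(-50,-160,45)
c=snap('top'); im=c['pixels'][195:325,340:540]
cv2.imwrite('pics/a1.png',cv2.resize(im,None,fx=4,fy=4,interpolation=cv2.INTER_CUBIC))
E
```

```text
t: 1.77
position: [0.4736, -0.3567, 0.0457]
ee_rot: [-3.14, 0.001, 0.249]
contact_force: [0.1, 1.0, 0.2]
grip_width: 0.0001
grip_force: 0.0
jig now [ -52.3 -176.4   45.7] tool shift [  2.2 -16.4   0.7] turn -0.005 t 1.7667 F [0.4 1.  0.2]
```

View pics/a1.png

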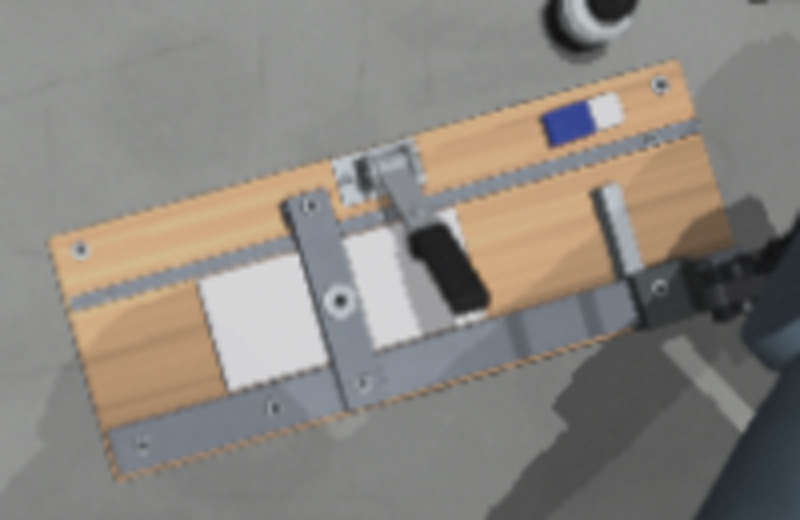

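The fingers are down at (725,285), just right of the tab at about (705,283), and nothing has moved. I'll push gently toward +y.

```bash
python3 -m handwheel '[[0,1,-3,0,0],[0,2,-6,0,0],[0,2,-8,0,0],[0,2,-10,0,0],[0,2,-12,0,0],[0,2,-14,0,0],[0,2,-16,0,0],[0,2,-16,0,0]]'; python3 -c "
from h import *
go(-50,-120,45)"; python3 -m handwheel '[[0,0,-2,0,0],[0,0,-4,0,0],[0,0,-6,0,0],[0,0,-8,0,0],[0,0,-10,0,0],[0,0,-10,0,0]]';  python3 -c "
from h import *
go(-50,-120,45)"
```

```text
t: 2.48
position: [0.4727, -0.3401, 0.0464]
ee_rot: [3.141, -0.0, 0.251]
contact_force: [-0.1, -0.7, -0.3]
grip_width: -0.0001
grip_force: 0.1
jig now [ -48.9 -160.1   46.4] tool shift [ -1.2 -40.1   1.4] turn -0.004 t 2.4833 F [-0.3 -0.7 -0.3]
t: 2.98
position: [0.4704, -0.3314, 0.0465]
ee_rot: [3.14, -0.001, 0.25]
contact_force: [1.4, 0.4, 1.1]
grip_width: -0.0002
grip_force: 0.6
jig now [ -48.9 -151.1   46.5] tool shift [ -1.2 -31.1   1.5] turn -0.005 t 2.9833 F [1.5 0.  1.1]
```

```bash
python3 -m handwheel '[[0,0,-2,0,0],[0,0,-4,0,0],[0,0,-5,0,0],[0,0,-5,0,0]]';  python3 -m handwheel '[[0,0,-1,0,0],[0,0,-2,0,0],[0,0,-3,0,0],[0,0,-3,0,0]]'; python3 - <<'E'
from h import *
go(-50,-120,45)
c=snap('top'); J=j(cloud(c)); m=(J[...,0]>-30)&(J[...,0]<14)&(J[...,1]>-140)&(J[...,1]<-60)&(J[...,2]>18)&(J[...,2]<30)
print(np.percentile(J[m][:,1],[5,50,95]),m.sum())
E
```

```text
t: 3.32
position: [0.4688, -0.3252, 0.0464]
ee_rot: [-3.141, 0.0, 0.251]
contact_force: [0.0, -1.1, 0.4]
grip_width: -0.0
grip_force: 0.6
t: 3.65
position: [0.4681, -0.3223, 0.0463]
ee_rot: [-3.141, 0.0, 0.251]
contact_force: [0.3, -0.7, 0.6]
grip_width: -0.0001
grip_force: 0.6
jig now [ -48.9 -141.8   46.3] tool shift [ -1.2 -21.8   1.3] turn -0.004 t 3.65 F [ 0.1 -0.8  0.6]
[-92.95311505 -91.90416683 -90.19315368] 35
```

```bash
python3 - <<'E'
from h import *
c=load('top'); im=c['pixels'][235:305,440:540]
cv2.imwrite('pics/a2.png',cv2.resize(im,None,fx=8,fy=8,interpolation=cv2.INTER_CUBIC))
J=j(cloud(c))
for n,(x0,x1,z0,z1) in dict(car=(-62,-38,36,50),tab=(-62,-38,64,75),bar=(-25,10,18,30)).items():
    m=(J[...,0]>x0)&(J[...,0]<x1)&(J[...,1]>-160)&(J[...,1]<-60)&(J[...,2]>z0)&(J[...,2]<z1)
    print(n,m.sum(),np.percentile(J[m][:,1],[0,5,50,95,100]).round(1))
E
```

```text
car 96 [-116.4 -107.   -99.2  -92.5  -91.7]
tab 2 [-133.1 -133.  -132.3 -131.6 -131.6]
bar 30 [-92.8 -92.6 -91.9 -90.  -79.3]
```

View pics/a2.png

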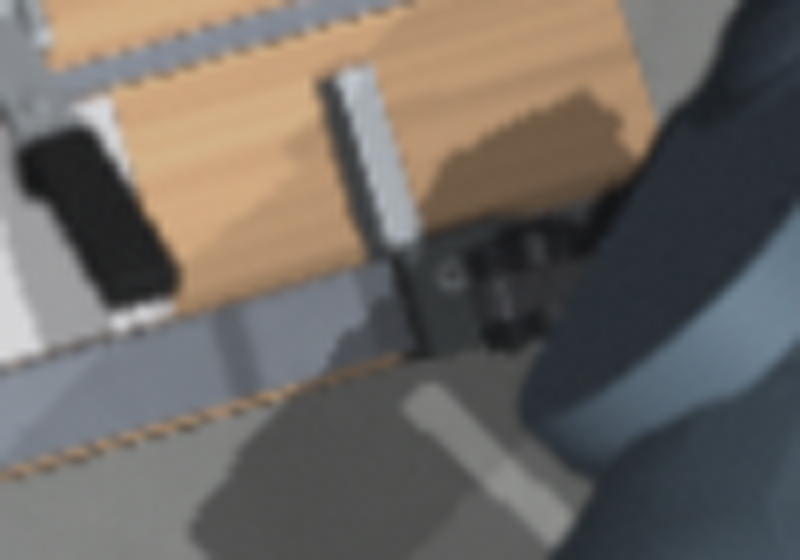

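The carriage's left edge is now at about (415,300) in this crop, jig y ≈ -91.5, so the stop has moved 18 mm and needs about 21 mm more. The third notch is at (235,350).

```bash
python3 -m handwheel '[[0,0,-2,0,0],[0,0,-4,0,0],[0,0,-6,0,0],[0,0,-8,0,0],[0,0,-10,0,0],[0,0,-12,0,0],[0,0,-14,0,0],[0,0,-15,0,0],[0,0,-15,0,0]]';  python3 -m handwheel '[[0,0,-0.5,0,0],[0,0,-1,0,0],[0,0,-1,0,0]]'; python3 -m handwheel '[[0,0,-0.5,0,0],[0,0,-1,0,0],[0,0,-1,0,0]]'; python3 -m handwheel '[[0,0,-0.5,0,0],[0,0,-1,0,0],[0,0,-1,0,0]]';python3 - <<'E'
from h import *
go(-50,-120,45)
c=snap('top');J=j(cloud(c))
for n,(x0,x1,z0,z1) in dict(car=(-62,-38,36,50),bar=(-25,10,18,30)).items():
    m=(J[...,0]>x0)&(J[...,0]<x1)&(J[...,1]>-160)&(J[...,1]<-60)&(J[...,2]>z0)&(J[...,2]<z1)
    print(n,m.sum(),np.percentile(J[m][:,1],[0,5,50,95,100]).round(1))
E
```

```text
t: 4.45
position: [0.4641, -0.3071, 0.0461]
ee_rot: [-3.139, 0.001, 0.251]
contact_force: [-0.3, -1.4, 0.4]
grip_width: 0.0001
grip_force: 0.2
t: 4.7
position: [0.464, -0.3067, 0.046]
ee_rot: [-3.14, 0.0, 0.251]
contact_force: [1.0, 0.1, 0.7]
grip_width: -0.0003
grip_force: 0.1
t: 4.95
position: [0.4638, -0.3059, 0.0461]
ee_rot: [-3.141, 0.0, 0.251]
contact_force: [-0.9, 0.5, 0.0]
grip_width: -0.0002
grip_force: 0.0
t: 5.2
position: [0.4636, -0.3051, 0.0462]
ee_rot: [-3.141, 0.0, 0.251]
contact_force: [0.1, -0.8, -0.4]
grip_width: 0.0001
grip_force: 0.0
jig now [ -48.9 -124.    46.2] tool shift [-1.1 -4.   1.2] turn -0.004 t 5.2 F [-0.1 -0.8 -0.4]
car 116 [-94.7 -87.8 -78.1 -70.2 -70. ]
bar 25 [-72.7 -72.1 -71.3 -69.7 -69.6]
```

The carriage's left edge is now at jig y -70 and the force has dropped. It jumped about 3 mm ahead of the finger, so it has clicked in. I'll back off and move over to the blank's left end.

```bash
python3 -m handwheel '[[0,0,5,0,0],[0,0,10,0,0],[0,0,15,-20,0],[0,0,15,-60,0],[0,0,15,-100,0],[0,0,15,-140,0],[0,0,15,-155,0],[0,0,15,-155,0]]'; python3 -c "
from h import *
go(-6.5,137,200)"
```

```text
t: 5.92
position: [0.4698, -0.3226, 0.2076]
ee_rot: [3.132, -0.006, 0.251]
contact_force: [-0.3, -0.2, -0.4]
grip_width: -0.0003
grip_force: 0.0
jig now [ -47.3 -142.5  207.6] tool shift [  39.7 -279.7    7.6] turn -0.004 t 5.9167 F [-0.3 -0.2 -0.4]
```

```bash
python3 -m handwheel '[[0,4,-25,0,0],[0,8,-56,0,-0.004],[0,12,-84,0,-0.004],[0,16,-112,0,-0.004],[0,20,-140,0,-0.004],[0,24,-168,0,-0.004],[0,28,-196,0,-0.004],[0,32,-224,0,-0.004],[0,36,-252,0,-0.004],[0,40,-280,3,-0.004],[0,40,-280,3,-0.004],[0,40,-280,3,-0.004]]'; python3 - <<'E'
from h import *
go(-6.5,137,17.5)
c=snap('top');J=j(cloud(c))
for n,(x0,x1,z0,z1,y0,y1) in dict(car=(-62,-38,36,50,-160,-60),tab=(-62,-38,64,75,-160,-60),bar=(-25,10,18,30,-160,-60)).items():
    m=(J[...,0]>x0)&(J[...,0]<x1)&(J[...,1]>y0)&(J[...,1]<y1)&(J[...,2]>z0)&(J[...,2]<z1)
    print(n,m.sum(),np.percentile(J[m][:,1],[0,5,50,95,100]).round(1))
im=c['pixels'][195:325,340:540]
cv2.imwrite('pics/a3.png',cv2.resize(im,None,fx=4,fy=4,interpolation=cv2.INTER_CUBIC))
E
```

```text
t: 6.92
position: [0.436, -0.0377, 0.197]
ee_rot: [-3.141, 0.002, 0.257]
contact_force: [0.5, -0.9, -0.0]
grip_width: -0.0
grip_force: 0.0
jig now [ -8.2 141.7 197. ] tool shift [  1.7   4.7 179.5] turn 0.002 t 6.9167 F [ 0.2 -1.  -0. ]
car 159 [-97.5 -94.2 -81.9 -70.3 -69.4]
tab 68 [-104.8 -103.4  -97.9  -93.7  -92.4]
bar 25 [-72.  -71.7 -70.7 -68.8 -64.7]
```

View pics/a3.png

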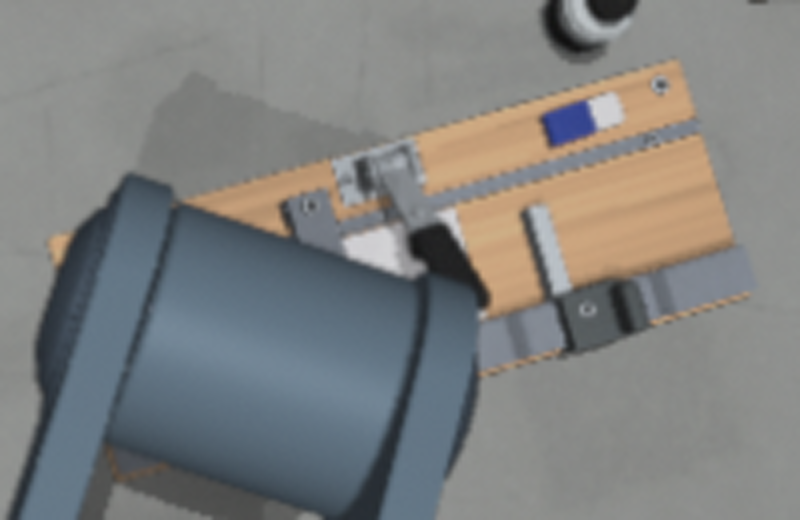

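The stop spans about (560–645, 280–355) in this crop, jig y -104 to -70, centred on the middle notch at -87. Before lowering I'll check the wrist's height over the clamp.

```bash
python3 - <<'E'
from h import *
c=load('top')
for u,v in [(450,320),(300,280),(300,380),(420,420),(90,320),(70,290),(30,500),(380,500)]:
    print((u,v),j(w(c,int(u/4+340),int(v/4+195))).round())
E
```

```text
(450, 320) [-12.  89. 484.]
(300, 280) [ 11. 127. 481.]
(300, 380) [-16. 137. 490.]
(420, 420) [-36. 108. 496.]
(90, 320) [ 17. 191. 498.]
(70, 290) [ 28. 193. 479.]
(30, 500) [-26. 222. 511.]
(380, 500) [-55. 126. 501.]
```

```bash
python3 -m handwheel '[[0,1,5,30,0],[0,2,5,60,0],[0,2,5,90,0],[0,2,5,120,0],[0,2,5,145,0],[0,2,5,165,0],[0,2,5,175,0],[0,2,5,178,0],[0,2,5,178,0]]'; python3 -c "
from h import *
go(-6.5,120,17.5)"
```

```text
t: 7.72
position: [0.4398, -0.0437, 0.0199]
ee_rot: [-3.141, 0.001, 0.254]
contact_force: [0.6, -0.4, -0.2]
grip_width: 0.0001
grip_force: 0.0
jig now [ -6.  135.   19.9] tool shift [-0.5 15.   2.4] turn -0.001 t 7.7167 F [ 0.5 -0.5 -0.2]
```

```bash
python3 -m handwheel '[[0,0,4,1,0],[0,0,8,2,0],[0,0,11,2,0],[0,0,14,2,0],[0,0,16,2,0],[0,0,18,2,0],[0,0,20,2,0],[0,0,22,2,0],[0,0,24,2,0],[0,0,26,2,0],[0,0,28,2,0],[0,0,28,2,0]]'; python3 -m handwheel '[[0,0,2,0,0],[0,0,4,0,0],[0,0,6,0,0],[0,0,8,0,0],[0,0,10,0,0],[0,0,11,0,0],[0,0,12,0,0],[0,0,12,0,0]]'; python3 - <<'E'
from h import *
go(-6.5,87,17.5)
c=snap('top');J=j(cloud(c))
for n,(x0,x1,z0,z1,y0,y1) in dict(car=(-62,-38,36,50,-160,-60),bar=(-25,10,18,30,-160,-66)).items():
    m=(J[...,0]>x0)&(J[...,0]<x1)&(J[...,1]>y0)&(J[...,1]<y1)&(J[...,2]>z0)&(J[...,2]<z1)
    print(n,m.sum(),np.percentile(J[m][:,1],[0,5,50,95,100]).round(1))
g=c['pixels'].min(2)
m=(J[...,0]>-30)&(J[...,0]<20)&(J[...,1]>-75)&(J[...,1]<-18)&(J[...,2]>17)&(J[...,2]<32)
q=J[m]; print(np.histogram(q[:,1],np.arange(-75,-15,3)))
E
```

```text
t: 8.72
position: [0.447, -0.0704, 0.0183]
ee_rot: [-3.142, 0.0, 0.255]
contact_force: [0.7, -0.2, 0.4]
grip_width: 0.0002
grip_force: 0.0
t: 9.38
position: [0.4501, -0.082, 0.0183]
ee_rot: [3.141, -0.0, 0.255]
contact_force: [0.3, -0.5, 0.2]
grip_width: -0.0001
grip_force: 0.0
jig now [-5.8 95.3 18.3] tool shift [-0.7  8.3  0.8] turn -0.0 t 9.3833 F [ 0.2 -0.5  0.2]
car 156 [-97.8 -95.2 -81.8 -70.3 -69.7]
bar 25 [-71.8 -71.7 -70.7 -69.6 -69.4]
(array([ 1, 42,  0,  0,  1,  0,  0,  0, 16, 34, 35, 26, 20, 18,  8,  3,  1,
        0,  0]), array([-75, -72, -69, -66, -63, -60, -57, -54, -51, -48, -45, -42, -39,
       -36, -33, -30, -27, -24, -21, -18]))
```

```bash
python3 -m handwheel '[[0,0,2,0,0],[0,0,4,0,0],[0,0,6,0,0],[0,0,8,0,0],[0,0,10,0,0],[0,0,12,0,0],[0,0,13,0,0],[0,0,13,0,0]]'; python3 -m handwheel '[[0,0,0.5,0,0],[0,0,1,0,0],[0,0,1.5,0,0],[0,0,2,0,0]]';  python3 - <<'E'
from h import *
go(-6.5,87,17.5)
c=snap('top');J=j(cloud(c))
for n,(x0,x1,z0,z1,y0,y1) in dict(car=(-62,-38,36,50,-160,-60),bar=(-25,10,18,30,-160,-66)).items():
    m=(J[...,0]>x0)&(J[...,0]<x1)&(J[...,1]>y0)&(J[...,1]<y1)&(J[...,2]>z0)&(J[...,2]<z1)
    print(n,m.sum(),np.percentile(J[m][:,1],[0,5,50,95,100]).round(1))
m=(J[...,0]>-30)&(J[...,0]<20)&(J[...,1]>-75)&(J[...,1]<-18)&(J[...,2]>17)&(J[...,2]<32)
q=J[m]; print(np.histogram(q[:,1],np.arange(-75,-45,2)))
im=c['pixels'][235:305,420:520]
cv2.imwrite('pics/a4.png',cv2.resize(im,None,fx=8,fy=8,interpolation=cv2.INTER_CUBIC))
E
```

```text
t: 10.1
position: [0.4534, -0.0947, 0.0183]
ee_rot: [3.141, -0.0, 0.255]
contact_force: [0.0, -0.4, -0.1]
grip_width: 0.0
grip_force: 0.0
t: 10.43
position: [0.4538, -0.0962, 0.0183]
ee_rot: [-3.141, 0.0, 0.255]
contact_force: [0.0, 1.4, 1.1]
grip_width: -0.0001
grip_force: 0.8
jig now [-5.8 80.7 18.3] tool shift [-0.7 -6.3  0.8] turn 0.0 t 10.4333 F [0.4 1.3 1.1]
car 157 [-95.9 -94.6 -81.8 -70.4 -69.9]
bar 26 [-72.4 -72.  -70.6 -69.2 -69. ]
(array([ 0, 12, 29,  0,  1, 14, 23, 20, 22, 26, 14, 18, 12, 15]), array([-75, -73, -71, -69, -67, -65, -63, -61, -59, -57, -55, -53, -51,
       -49, -47]))
```

View pics/a4.png

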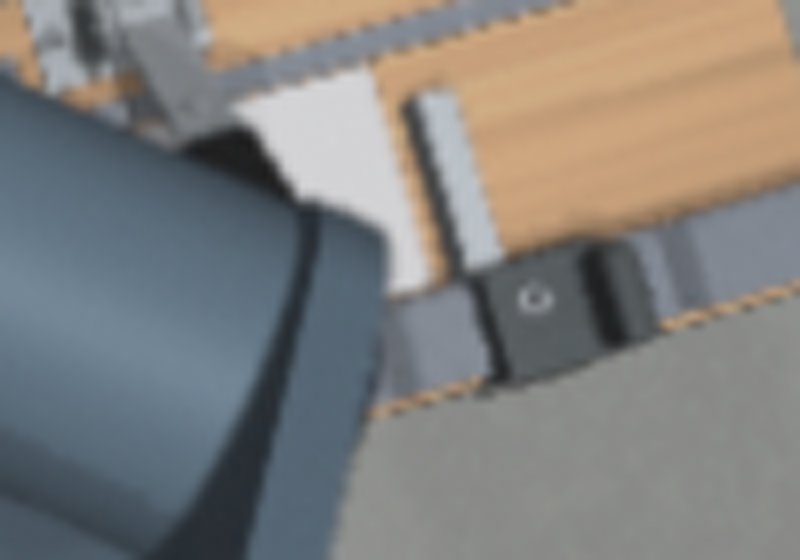

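The blank's right edge runs from (375,75) to (430,280) and the bar's dark left face from (410,100) to (460,270), a gap of roughly 3–5 mm. I'll continue in small steps.

```bash
for i in 1 2 3 4; do python3 -m handwheel '[[0,0,0.5,0,0],[0,0,1,0,0],[0,0,1,0,0]]' | grep -E 'posi|contact|grip_f'; done; python3 - <<'E'
from h import *
go(-6.5,76,17.5)
c=snap('top');J=j(cloud(c))
m=(J[...,0]>-62)&(J[...,0]<-38)&(J[...,1]>-160)&(J[...,1]<-60)&(J[...,2]>36)&(J[...,2]<50)
print(np.percentile(J[m][:,1],[5,50,95]).round(1))
m=(J[...,0]>-30)&(J[...,0]<20)&(J[...,1]>-75)&(J[...,1]<-18)&(J[...,2]>17)&(J[...,2]<32)
q=J[m]; print(np.histogram(q[:,1],np.arange(-75,-45,2)))
E
```

```text
position: [0.454, -0.0973, 0.0183]
contact_force: [-1.0, 1.1, 0.9]
grip_force: 0.6
position: [0.4543, -0.0983, 0.0183]
contact_force: [-0.1, 0.4, 0.6]
grip_force: 0.6
position: [0.4546, -0.0993, 0.0183]
contact_force: [-0.9, 0.4, 0.8]
grip_force: 0.6
position: [0.4548, -0.1003, 0.0183]
contact_force: [-1.1, 0.7, 2.0]
grip_force: 0.6
jig now [-5.8 76.5 18.3] tool shift [-0.7  0.5  0.8] turn -0.0 t 11.4833 F [-0.9  1.   2. ]
[-94.3 -82.  -70.4]
(array([ 1, 15, 24, 12, 25, 21, 21, 19, 16, 14, 15, 12, 13, 14]), array([-75, -73, -71, -69, -67, -65, -63, -61, -59, -57, -55, -53, -51,
       -49, -47]))
```

```bash
for i in 1 2 3; do python3 -m handwheel '[[0,0,0.25,0,0],[0,0,0.5,0,0],[0,0,0.5,0,0]]' | grep -E 'posi|contact|grip_f'; done; python3 -c "
from h import *
go(-6.5,76,17.5)"
```

```text
position: [0.4549, -0.1007, 0.0183]
contact_force: [-1.0, 0.5, 1.3]
grip_force: 0.7
position: [0.455, -0.1012, 0.0183]
contact_force: [0.2, 0.7, 0.4]
grip_force: 0.7
position: [0.4552, -0.1017, 0.0183]
contact_force: [0.3, 0.7, 2.2]
grip_force: 0.7
jig now [-5.8 75.  18.3] tool shift [-0.7 -1.   0.8] turn -0.0 t 12.2833 F [0.4 0.6 2.2]
```

```bash
for i in 1 2 3; do python3 -m handwheel '[[0,0,0.25,0,0],[0,0,0.5,0,0],[0,0,0.5,0,0]]' | grep -E 'contact|grip_f'; done; python3 - <<'E'
from h import *
go(-6.5,76,17.5)
c=snap('top');J=j(cloud(c))
m=(J[...,0]>-62)&(J[...,0]<-38)&(J[...,1]>-160)&(J[...,1]<-60)&(J[...,2]>36)&(J[...,2]<50)
print(np.percentile(J[m][:,1],[5,50,95]).round(1))
im=c['pixels'][235:305,420:520]
cv2.imwrite('pics/a5.png',cv2.resize(im,None,fx=8,fy=8,interpolation=cv2.INTER_CUBIC))
E
```

```text
contact_force: [-0.6, 1.1, 1.3]
grip_force: 0.7
contact_force: [-0.5, 1.7, 2.0]
grip_force: 1.0
contact_force: [-0.5, 4.6, 2.1]
grip_force: 2.6
jig now [-5.8 74.1 18.3] tool shift [-0.7 -1.9  0.8] turn -0.0 t 13.0333 F [0.6 4.6 2.1]
[-94.2 -82.2 -70.4]
```

View pics/a5.png

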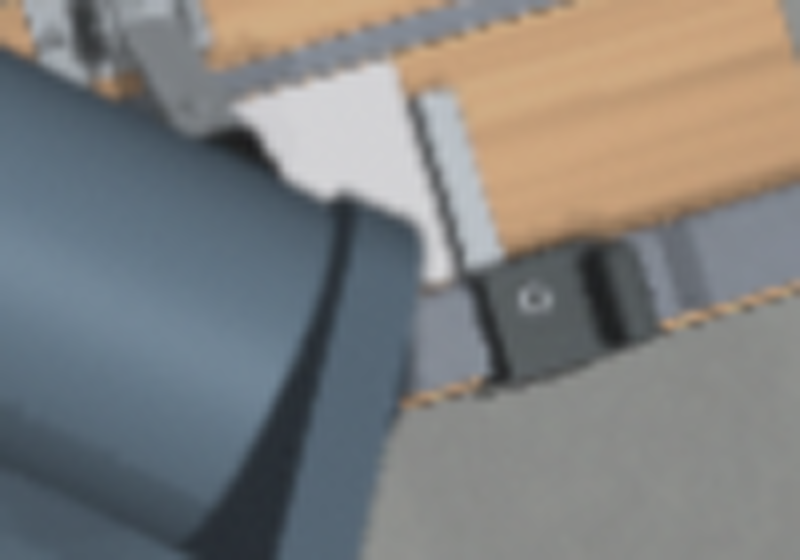

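The blank now butts on the bar, with its edge along the dark strip from (405,95) to (455,275). The force rose to 4.6 N and the stop stayed put. I'll retreat and go to the clamp.

```bash
python3 -m handwheel '[[0,0,0,0,0],[0,0,0,0,0],[0,0,0,0,0],[0,0,-4,0,0],[0,0,-8,0,0],[0,0,-15,-5,0],[0,0,-15,-40,0],[0,0,-15,-80,0],[0,0,-15,-120,0],[0,0,-15,-160,0],[0,0,-15,-180,0],[0,0,-15,-180,0]]';  python3 -c "
from h import *
go(-12,-6,190)"
```

```text
t: 14.08
position: [0.4548, -0.0897, 0.2048]
ee_rot: [3.133, -0.009, 0.255]
contact_force: [0.1, 0.1, -0.1]
grip_width: -0.0001
grip_force: 0.0
jig now [ -3.1  86.7 204.8] tool shift [-8.9 92.7 14.8] turn 0.0 t 14.0833 F [ 0.1  0.  -0.1]
```

```bash
python3 -m handwheel '[[0,-1,15,0,0],[0,-2,35,0,0],[0,-3,55,0,0],[0,-5,75,0,0],[0,-6,90,0,0],[0,-6,95,0,0],[0,-6,95,0,0],[0,-6,95,0,0]]';  python3 -c "
from h import *
go(-12,-6,150)
s=snap('scene');c=snap('top');cv2.imwrite('pics/s1.png',cv2.resize(s['pixels'][130:300,320:520],None,fx=4,fy=3.5))"
```

```text
t: 14.75
position: [0.4696, -0.1814, 0.1978]
ee_rot: [-3.141, 0.001, 0.255]
contact_force: [-0.5, 0.3, 0.3]
grip_width: 0.0002
grip_force: 0.0
jig now [-11.9  -5.8 197.8] tool shift [-0.1  0.2 47.8] turn -0.0 t 14.75 F [-0.4  0.4  0.3]
```

View pics/s1.png

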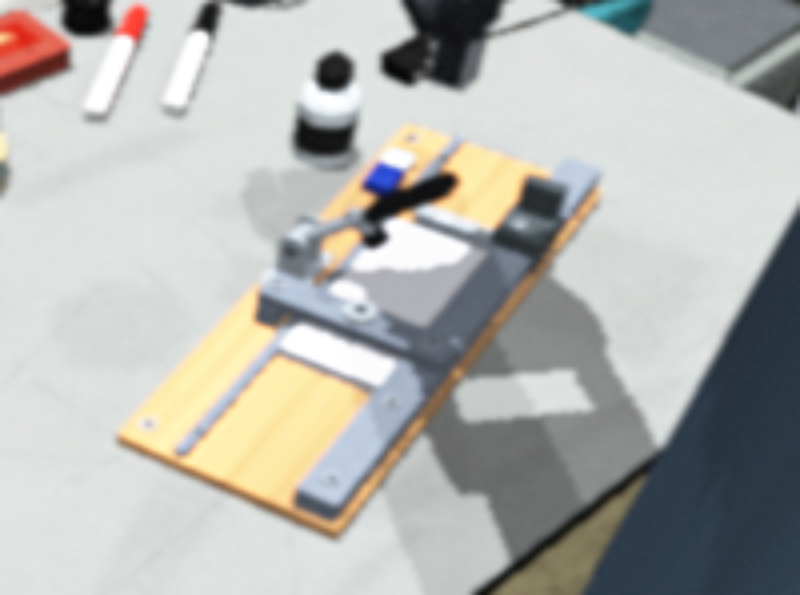

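The blank at (430,270) reaches the stop at (520,225), the clamp arm is still raised (black grip at (410,200)), and the bottle and eraser are undisturbed. Now I'll press the clamp down.

```bash
python3 -m handwheel '[[0,0,0,20,0],[0,0,0,40,0],[0,0,0,55,0],[0,0,0,62,0],[0,0,0,68,0],[0,0,0,74,0],[0,0,0,80,0],[0,0,0,86,0],[0,0,0,92,0],[0,0,0,98,0],[0,0,0,98,0]]';  python3 -c "
from h import *
go(-16,-6,80)"; python3 -m handwheel '[[0,-1,0,5,0],[0,-2,0,10,0],[0,-3,0,15,0],[0,-4,0,20,0],[0,-5,0,25,0],[0,-6,0,30,0],[0,-8,0,34,0],[0,-10,0,38,0],[0,-10,0,38,0]]';  python3 -c "
from h import *
go(-24,-6,48)"
```

```text
t: 15.77
position: [0.4695, -0.1818, 0.0991]
ee_rot: [-3.141, 0.001, 0.255]
contact_force: [0.2, 0.6, -0.4]
grip_width: 0.0003
grip_force: 0.2
jig now [-12.1  -6.2  99.1] tool shift [-3.9 -0.2 19.1] turn -0.0 t 15.7667 F [ 0.3  0.6 -0.4]
t: 16.52
position: [0.4597, -0.1842, 0.0613]
ee_rot: [-3.141, 0.0, 0.255]
contact_force: [0.1, 0.9, -0.2]
grip_width: -0.0003
grip_force: 0.0
jig now [-22.2  -6.   61.3] tool shift [-1.8  0.  13.3] turn -0.0 t 16.5167 F [ 0.3  0.8 -0.2]
```

```bash
python3 -c "
from h import *
s=snap('scene');cv2.imwrite('pics/s2.png',cv2.resize(s['pixels'][140:280,350:510],None,fx=5,fy=4.2))"
```

```text
(no output)
```

View pics/s2.png

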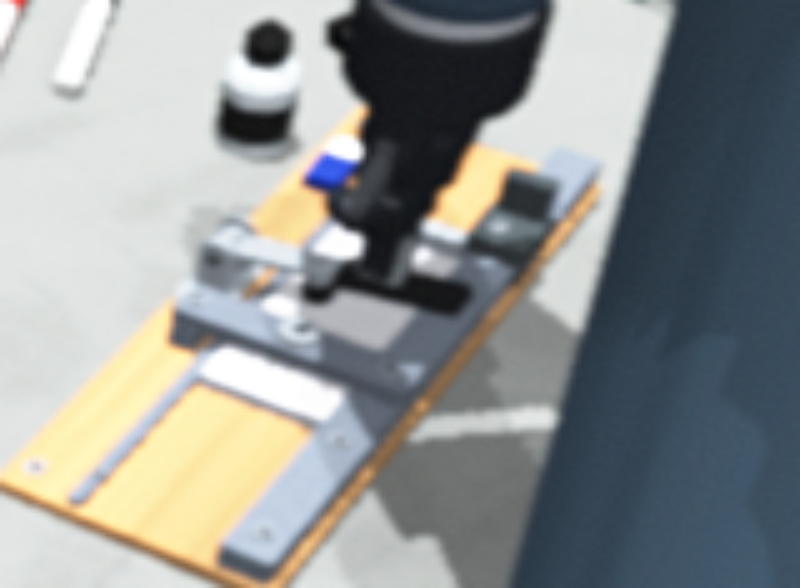

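The fingers at (390,270) are on the black grip, which is well down and nearly level, and the stop and blank are unchanged. I'll keep pressing and watch the force.

```bash
python3 -m handwheel '[[0,-1,0,2,0],[0,-2,0,4,0],[0,-2,0,6,0],[0,-2,0,8,0],[0,-2,0,10,0],[0,-2,0,10,0]]'; for i in 1 2 3; do python3 -m handwheel '[[0,0,0,0.5,0],[0,0,0,1,0],[0,0,0,1,0]]' | grep -E 'posi|contact'; done
```

```text
t: 17.07
position: [0.4577, -0.185, 0.0518]
ee_rot: [-3.141, 0.001, 0.255]
contact_force: [-1.4, 0.0, 1.6]
grip_width: -0.0001
grip_force: 0.8
position: [0.4579, -0.185, 0.0511]
contact_force: [-2.3, -0.4, 2.6]
position: [0.4581, -0.1851, 0.0502]
contact_force: [-2.5, -0.1, 3.9]
position: [0.4581, -0.1851, 0.0492]
contact_force: [-3.7, -0.1, 4.2]
```

```bash
for i in 1 2 3 4; do python3 -m handwheel '[[0,0,0,0.5,0],[0,0,0,1,0],[0,0,0,1,0]]' | grep -E 'posi|contact'; done
```

```text
position: [0.4581, -0.1851, 0.0483]
contact_force: [-4.0, 0.3, 4.5]
position: [0.4581, -0.1851, 0.0479]
contact_force: [-6.5, 1.8, 11.4]
position: [0.4582, -0.1852, 0.0479]
contact_force: [-10.8, 2.4, 19.5]
position: [0.4582, -0.1852, 0.0478]
contact_force: [-13.5, 3.9, 27.1]
```

It bottoms out at z = 47.8 mm, which is the level height. I'll release straight up and verify.

```bash
python3 -m handwheel '[[0,0,0,-2,0],[0,0,0,-10,0],[0,0,0,-40,0],[0,0,0,-80,0],[0,0,0,-110,0]]' | grep contact; python3 -m handwheel '[[0,-25,5,-10,0],[0,-60,10,-20,0],[0,-95,20,-30,0],[0,-130,30,-30,0],[0,-165,40,-30,0],[0,-180,40,-30,0],[0,-180,40,-30,0]]' | grep posi; python3 - <<'E'
from h import *
print(arm.sense()['t']); c=snap('top')
P=cloud(c);J=j(P)
# scene camera too for occluded parts
S=j(cloud(snap('scene')))
for nm,J in(('top',J),('scene',S)):
  for n,(x0,x1,z0,z1,y0,y1) in dict(car=(-62,-38,38,50,-120,-60),tab=(-62,-38,64,75,-120,-60)).items():
    m=(J[...,0]>x0)&(J[...,0]<x1)&(J[...,1]>y0)&(J[...,1]<y1)&(J[...,2]>z0)&(J[...,2]<z1)
    if m.any(): print(nm,n,m.sum(),np.percentile(J[m][:,1],[2,50,98]).round(1))
  for a in range(-60,50,10):
    m=(J[...,0]>=a)&(J[...,0]<a+10)&(abs(J[...,1]+6)<6)&(J[...,2]<160)
    if m.any(): print(nm,'grip x',a,m.sum(),np.median(J[m][:,2]).round(1))
J=j(P);m=(J[...,0]>-30)&(J[...,0]<10)&(J[...,1]>-80)&(J[...,1]<-30)&(J[...,2]>17)&(J[...,2]<32)
print(np.histogram(J[m][:,1],np.arange(-76,-50,2)))
E
```

```text
contact_force: [0.4, -0.6, 0.4]
position: [0.2924, -0.27, 0.1853]
19.8167
top car 151 [-95.9 -82.8 -70. ]
top tab 68 [-104.1  -98.2  -93.2]
top grip x -60 30 47.8
top grip x -50 30 48.0
top grip x -40 30 47.7
top grip x -30 29 48.4
top grip x -20 29 47.7
top grip x -10 28 45.1
top grip x 0 29 46.7
top grip x 10 33 44.1
top grip x 20 33 44.2
top grip x 30 37 43.8
top grip x 40 32 45.8
scene car 116 [-99.9 -83.9 -71.3]
scene tab 47 [-106.   -99.3  -96.3]
scene grip x -60 42 45.4
scene grip x -50 39 40.5
scene grip x -40 42 28.1
scene grip x -30 51 25.7
scene grip x -20 51 26.2
scene grip x -10 49 27.2
scene grip x 0 48 39.9
scene grip x 10 44 28.0
scene grip x 20 42 32.3
scene grip x 30 44 17.2
scene grip x 40 25 46.2
(array([ 0,  3, 21, 20, 14, 21, 17, 18, 18, 17, 22, 13]), array([-76, -74, -72, -70, -68, -66, -64, -62, -60, -58, -56, -54, -52]))
```

The clamp grip is level at 48 mm along its whole length. The stop is centred at -87 and there's no gap in front of the blank, so I'm handing in.

```bash
python3 -c "
from station import arm
print(arm.job_done())"
```

```text
the job is handed in; nothing more can be done
None
```

The job is handed in: by my final measurements the stop sits in the middle notch, the blank butts against it, and the clamp arm is level on the blank (foot force not measured directly); no verdict came back.

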